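# Turn the desk organiser so the pen cup faces front

### The arm

A 7-joint arm with a two-finger parallel gripper is mounted at the origin on the work surface. World frame = base frame: x ahead of the robot, y to its left, z up, the work surface at z = 0. Lengths are in m, angles in rad, forces in N, time in s.
With the tool pointing down it reaches from about 0.425 to 0.975 m from the base axis. Payload 16.7 kg.
Tool frame: the origin (TCP) lies on the mounting face of the last link; the fingertips stand 173 mm ahead of it and the grasp point (between the pads) lies manip.pinch_z ahead of it (manip.pinch_z is the distance from the TCP to the grasp point, in m); z points along the fingers, y is the line along which they close (so a half turn about z gives the same grasp; the last joint's range is limited). The gripper opens to 85 mm and grips with 20 to 120 N. Pads are 22 mm wide; open, the fingers measure 114 mm over their backs; the gripper's body (76 mm by 85 mm) begins 54 mm behind the grasp point. The pads swing forward as they close: fully open they stand 13 mm farther back than shut.
Start: joints at [0.985, 0.426, 0.074, 1.606, -0.034, 1.111, -0.067], TCP at [0.286, -0.612, 0.405] pointing down, gripper open.
Joint ranges: [-2.85, 2.85], [-0.5, 2.14], [-1.23, 1.37], [0.21, 2.46], [-1.02, 4.16], [0.16, 2.05], [-2.73, 2.73]. Speed limits (rad/s): [1.89, 1.89, 2.39, 2.39, 3.01, 3.01, 3.01].

### API

Orientations are given as a unit quaternion [w, x, y, z].
In Python, from station import manip gives the robot as it stands. The module is installed in compiled form; this text tells all that it offers.
- The arm moves only by the shell command python3 -m inch 'ROWS' [FORCE]. ROWS is text: rows parted by semicolons, each of 7 numbers parted by spaces: the turn, a rotation vector about the tool's x, y, z each as a share of 45 degrees, from -1 to 1, then the shift along the tool's x, y, z each as a share of 400 mm, from -1 to 1, then the closure, from 0 (fully open) to 1 (shut). In form: ax ay az dx dy dz jaw; .... A call has 1 to 12 rows; each row shifts and turns the commanded pose from where the row before left it, along the tool's axes as they then stand; what a row does not reach is not made up. A row lasts 1/10 s, in which the tool goes at most 50 mm and 8.59 degrees, less where a joint would pass 70% of its speed; a pose out of reach is approached as far as the arm can. A call with a number of a shift or a turn outside -1 to 1 is refused whole. A call with a gripper value outside its range is refused whole. The fingers move at their own pace and stop on an object; FORCE is the grip in N (left out, the last holds). Time passes only in rows, so rows that do not move let the fingers close. It gives the time, the measured TCP pose, the force, the opening and the grip force at its end, in the units of the state.
- manip.observe(): the state, without advancing time (a new reading comes with each control period).
- manip.capture(name): name is "side" or "top" or "wrist"; returns the picture (384x512x3 uint8, red, green, blue); there is no depth.
- manip.get_calibration(name): a dict with "intrinsics" (3x3 intrinsics, pixels), "R" (3x3) and "t" (3): a world point X has camera coordinates R X + t; the wrist camera has in their place "tool_from_camera" (4x4, takes a point from camera to tool coordinates, whose origin is the TCP and whose axes are the flange's). Camera axes: x right, y down, z forward; pixel columns grow to the right and rows downward; lengths in m; the calibration is good to about 2 mm. A picture is of the moment at which its call begins: read the wrist's pose just before it. get_calibration takes no time and is no camera call.
- manip.close_job(): hands the job in; it is judged then, once.
Trained networks look in the newest picture that a camera, given by its name, has taken for a name from the list of things; names that differ only in an ending like _2 or _b are one class to them, and where a whole thing is asked for, a point or a joint stands for the part that bears it (a point fixed in the world has none). Each returns a list of dicts, best first, with "confidence" (0 to 1); they miss things now and then, are a little off and sometimes report something else, mostly with a low value. They report only what shows in the picture. A call takes as long as a camera call.
- manip.trace(camera, label): "region" (384x512 bool, what is visible of it) and "box" ([left, top, right, bottom] in pixels, round what is visible of it).
The state is a dict: "clock": time; "joint_positions": joint angles; "joint_velocities": joint speeds; "joint_efforts": joint torques, N m; "eef_pos": TCP position; "ee_rot": TCP orientation; "contact_force": force on the tool from outside, world axes, zero at the start; "wrist_torque": the same for the moment, N m; "gripper_width": opening from 0.0 (shut) to 1.0 (fully open); "grasp_force": force on a finger pad.
Only numpy, scipy, OpenCV 4.12 (cv2) and the standard library are available. Lean on these libraries where they do the work, as an engineer would, in place of code of your own. Each camera call takes 0.05 s, during which the arm holds its last target. There are 200 camera calls.

### The job

Turn the round desk organiser by pushing the wooden tabs on its rim with your fingertips, until the pen cup stands at the front, in line with the flat metal nose that sticks out from under the tray. Push gently and grip nothing: do not touch, lift or shift the things standing on the tray, and leave the mug, the stapler and the tape roll alone. Finish with the tray at rest and the hand clear.

Things in the scene. Friction and masses are not known exactly. Their poses are not given: they have to be found in the camera images.
- foot: Fixed dark metal foot of the organiser: disc 170 mm across and 12 mm high on the desk, hidden under the tray. Origin: centre of its underside, on the tray's turning axis. A flat metal nose (22 mm wide, 8 mm high) runs out along its own -x axis to 221 mm from the axis: it marks the FRONT, and roughly points towards the robot (its yaw varies by up to 0.4 rad). It never turns.
- tray: Round wooden turntable with a cork top, 224 mm across, underside 24 mm and top 44 mm above the desk. Origin: on the turning axis at desk height; z up. Turns either way without end stops about its z axis. The pen cup's place is at 180 degrees from its own +x axis. About 1 N at a tab's end moves it; it stops within a few degrees when no longer pushed.
- tab (a point): Outer end of one of six alike wooden finger tabs on the tray: straight round bars, 18 mm thick, sticking out level from the rim, centred 34 mm above the desk, ends 178 mm from the axis, at 30 (this one), 90, 150, 210, 270 and 330 degrees anticlockwise from the tray's own +x axis, so the pen cup's place is midway between two tabs.
- pen_cup: White round pen cup, 60 mm across, 95 mm high, with four pens rising to 158 mm; the only tall thing on the tray. Loose: it stands on the tray by its weight, centred 58 mm from the axis. Origin: centre of its underside.
- cup_place (a point): The point on the tray's top (44 mm high) where the pen cup stands, at (-58, 0) mm in the tray's frame. It turns with the tray.
- clip_bowl: Small white bowl, 60 mm across, 30 mm high, loose on the tray, centred 58 mm from the axis, 90 or 180 degrees round from the pen cup. Origin: centre of its underside.
- jar: White jar with a dark metal lid and a little ball knob, 57 mm across, 55 mm high, loose on the tray, placed likewise. Origin: centre of its underside.
- notes: Square block of note paper in a black holder, 48 x 48 mm, 32 mm high, loose on the tray, placed likewise. Origin: centre of its underside.
- mug: White mug, 80 mm across, 95 mm high, on the desk about 0.33 m to the robot's left of the organiser's axis. Leave alone. Origin: centre of its underside.
- stapler: Black stapler, 150 x 36 mm, 55 mm high, on the desk about 0.33 m to the robot's right of the organiser's axis. Leave alone. Origin: centre of its underside.
- tape: Grey roll of tape lying flat, 80 mm across, 50 mm hole, 24 mm high, on the desk about 0.3 m to the left of the organiser's axis, nearer the robot. Leave alone. Origin: centre of its underside.

How it is judged:
By the outcome, as a careful person would: the job done as asked, in the order asked, and still so for the second after the job is handed in, with the robot touching nothing.
It also fails if it takes over 54 s, if anything falls off the work surface, if the arm or the gripper's body presses on something with over 40 N, if the wrist force passes 120 N, or if a joint passes its speed limit or range.

## Working session

There is one attempt and no reset: what is moved stays moved. The work goes in short steps, Python scripts to look and compute and a shell command to move; the robot and the scene stay as the last step left them, time stands still between calls to the robot, and variables do not carry over. Pictures are saved under pics/ and viewed, at most 10 in all, crops included, and the job is handed in when it is done.

```bash
mkdir -p pics; python3 - <<'E'
from station import manip
import cv2,numpy as np
np.set_printoptions(precision=4,suppress=True)
s=manip.observe(); print(s['clock'],s['eef_pos'],s['ee_rot'],manip.pinch_z)
ims=[]
for c in('top','side'):
    im=manip.capture(c); cv2.imwrite(f'pics/{c}0.png',im[...,::-1]); 
    print(c,manip.get_calibration(c))
    for l in ('foot','tray','pen_cup'):
        for r in manip.trace(c,l)[:2]: 
            ys,xs=np.nonzero(r['region']); print(l,r['confidence'],r['box'],xs.mean(),ys.mean(),len(xs))
E
```

```text
0.0 [ 0.2855 -0.6115  0.404 ] [-0.0006  0.9762  0.2167 -0.0002] 0.1547
top {'intrinsics': array([[488.9645,   0.    , 256.7923],
       [  0.    , 488.9645, 191.7208],
       [  0.    ,   0.    ,   1.    ]]), 'R': array([[ 0.022 , -0.9998,  0.0014],
       [-0.9969, -0.0221, -0.0758],
       [ 0.0758,  0.0003, -0.9971]]), 't': array([0.0391, 0.5604, 1.6358])}
foot 0.75 [232.4, 218.7, 241.4, 249.4] 234.83977900552486 232.40331491712706 181
pen_cup 0.77 [251.2, 170.0, 268.7, 190.5] 257.76363636363635 181.3272727272727 330
side {'intrinsics': array([[454.969 ,   0.    , 250.5167],
       [  0.    , 454.969 , 196.1054],
       [  0.    ,   0.    ,   1.    ]]), 'R': array([[-0.9923, -0.1241,  0.0056],
       [-0.0977,  0.7516, -0.6524],
       [ 0.0768, -0.6479, -0.7579]]), 't': array([0.5543, 0.058 , 1.4267])}
tray 0.74 [182.0, 175.2, 297.3, 262.3] 237.6222435282838 221.4752317034196 3129
pen_cup 0.82 [230.7, 163.0, 248.7, 204.3] 239.8193641618497 186.9335260115607 692
```

View pics/top0.png

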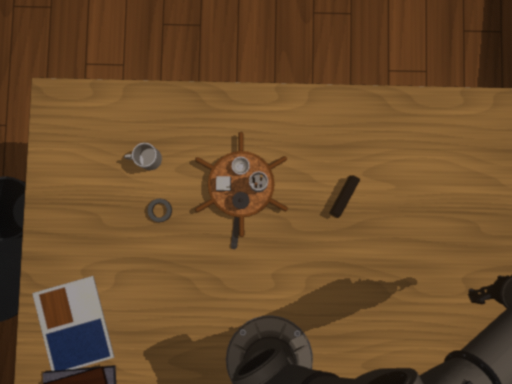

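View pics/side0.png

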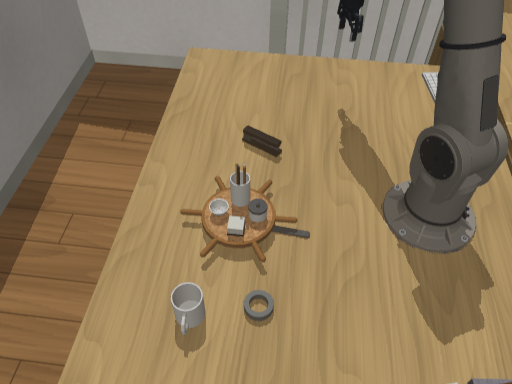

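```bash
cat > h.py <<'E'
import numpy as np,cv2
from station import manip
np.set_printoptions(precision=4,suppress=True)
def rect(im,c,z,x0,y0,S=600,m=0.0008):
    """overhead view of plane z: row up=+x, col left=+y, centre (x0,y0)"""
    k=manip.get_calibration(c);K,R,t=k['intrinsics'],k['R'],k['t']
    H=K@np.c_[R[:,0],R[:,1],R[:,2]*z+t]
    A=np.array([[0,-m,x0+m*S/2],[-m,0,y0+m*S/2],[0,0,1]])
    return cv2.warpPerspective(im,H@A,(S,S),flags=cv2.INTER_LINEAR|cv2.WARP_INVERSE_MAP)
def ray(c,uv,z):
    k=manip.get_calibration(c);K,R,t=k['intrinsics'],k['R'],k['t']
    d=R.T@np.linalg.inv(K)@[uv[0],uv[1],1];o=-R.T@t
    return o+d*(z-o[2])/d[2]
E
python3 - <<'E'
from h import *
p=ray('top',(241.5,184),.044);print(p, ray('side',(238.5,216),.044))
im=cv2.imread('pics/top0.png')
cv2.imwrite('pics/r1.png',rect(im,'top',.034,p[0],p[1]))
E
```

```text
[0.5824 0.1032 0.044 ] [0.5807 0.1157 0.044 ]
```

View pics/r1.png

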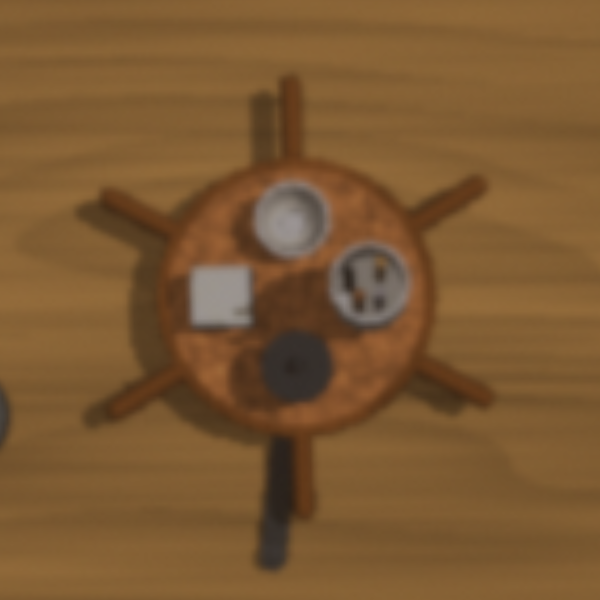

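The top view shows the tray centre at about (242,184), the cup to its right, and the nose pointing down and slightly left. The rectified crop puts the tab ends at (289,77), (483,184), (490,398), (306,516), (112,413) and (106,196), with the nose tip at (272,565). That gives an axis at about (0.585, 0.105). The cup is at -88° and the nose at about 174°, so the tray turns about 98° clockwise. I'll push the far-left tab, which is at 62°.

```bash
python3 -m inch '0 0 -.04 .05 -.002 0 1; 0 0 -.0889 .1177 -.0041 0 1; 0 0 -.0889 .1177 -.0041 0 1; 0 0 -.0889 .1177 -.0041 0 1; 0 0 -.0889 .1177 -.0041 0 1; 0 0 -.0889 .1177 -.0041 0 1; 0 0 -.0889 .1177 -.0041 0 1; 0 0 -.0889 .1177 -.0041 0 1; 0 0 -.0889 .1177 -.0041 0 1; 0 0 -.0889 .1177 -.0041 0 1; 0 0 -.0889 .1177 -.0041 0 1; 0 0 -.0889 .1177 -.0041 0 1' 20
python3 - <<'E'
from h import *
im=cv2.imread('pics/top0.png')
# nose centreline: dark pixels in rectified z=.008 view about the axis
r=rect(im,'top',.008,.5846,.105)
g=r.max(2).astype(float); 
for v in range(490,580,8):
    row=g[v,230:330]; w=np.clip(75-row,0,None); w=w*(row<75)
    if w.sum()>0:
        u=230+(w*np.arange(100)).sum()/w.sum(); dx=(300-v)*.0008; dy=(300-u)*.0008
        print(v,u.round(1),np.degrees(np.arctan2(dy,dx)).round(2), int((row<75).sum()))
E
```

```text
clock: 1.6
eef_pos: [0.6372, -0.2193, 0.4048]
ee_rot: [0.0, 0.814, 0.581, 0.0]
contact_force: [0.2, -0.9, -0.2]
gripper_width: -0.002
grasp_force: 0.0
490 281.8 174.52 30
498 281.4 174.63 32
506 281.4 174.84 33
514 280.6 174.83 33
522 278.1 174.36 28
530 275.3 173.88 28
538 274.4 173.87 26
546 274.2 174.02 25
554 273.3 174.0 24
562 272.7 174.05 24
570 271.9 174.07 14
```

```bash
python3 -m inch '0 0 -.0889 .1177 -.0041 0 1; 0 0 -.0889 .1177 -.0041 0 1; 0 0 -.0889 .1177 -.0041 0 1; 0 0 -.0889 .1177 -.0041 0 1; 0 0 -.0889 .1177 -.0041 0 1; 0 0 -.0889 .1177 -.0041 0 1; 0 0 -.0889 .1177 -.0041 0 1; 0 0 -.0889 .1177 -.0041 0 1; 0 0 -.0889 .1177 -.0041 0 1; 0 0 -.0889 .1177 -.0041 0 1; 0 0 0 0 0 0 1' 20
cat >> h.py <<'E'
def go(x,y,z,yaw):
    """shift in tool axes (share of 400mm) and turn (share of 45deg) to reach pose"""
    s=manip.observe();q=s['ee_rot'];a=2*np.arctan2(q[2],q[1])
    d=np.array([x,y,z])-s['eef_pos'];X=np.array([np.cos(a),np.sin(a),0]);Y=np.array([np.sin(a),-np.cos(a),0])
    dy=(yaw-np.degrees(a)+180)%360-180
    print('clock',s['clock'],'yaw',np.degrees(a).round(2),'pos',s['eef_pos'],'| az',round(-dy/45,4),'dxyz',np.array([d@X,d@Y,-d[2]])/.4)
def polar(c=(.5846,.105)):
    s=manip.observe();q=s['ee_rot'];p=s['eef_pos']
    print('theta',np.degrees(np.arctan2(p[1]-c[1],p[0]-c[0])).round(2),'r',np.hypot(p[1]-c[1],p[0]-c[0]).round(4),'yaw-90',(np.degrees(2*np.arctan2(q[2],q[1]))-90).round(2),'z',p[2],'F',s['contact_force'])
E
python3 -c "
from h import *
t=np.radians(76);go(.5846+.158*np.cos(t),.105+.158*np.sin(t),.2,166)
for l in ('mug','tape'):
  for r in manip.trace('top',l)[:1]: b=r['box']; print(l,b,ray('top',b[:2],.05),ray('top',b[2:],.05))
"
```

```text
clock: 2.7
eef_pos: [0.6261, 0.2479, 0.4052]
ee_rot: [-0.001, 0.562, 0.827, 0.001]
contact_force: [-0.4, -0.5, 0.6]
gripper_width: -0.0
grasp_force: 0.0
clock 2.7 yaw 111.56 pos [0.6261 0.2479 0.4052] | az -1.2098 dxyz [0.0273 0.0021 0.5129]
mug [126.3, 142.6, 163.8, 171.2] [0.7127 0.4927 0.05  ] [0.619  0.3635 0.05  ]
```

```bash
python3 -m inch '0 0 0 .027 .002 .02 1; 0 0 -.151 0 0 .04 1; 0 0 -.151 0 0 .04 1; 0 0 -.151 0 0 .04 1; 0 0 -.151 0 0 .04 1; 0 0 -.151 0 0 .04 1; 0 0 -.151 0 0 .04 1; 0 0 -.151 0 0 .04 1; 0 0 -.151 0 0 0 1; 0 0 0 0 0 0 1' 20
python3 -c "
from h import *
polar()
t=np.radians(76);go(.5846+.158*np.cos(t),.105+.158*np.sin(t),.197,166)"
```

```text
clock: 3.8
eef_pos: [0.6266, 0.2492, 0.2835]
ee_rot: [-0.001, 0.129, 0.992, -0.0]
contact_force: [-0.2, 0.4, 0.6]
gripper_width: 0.003
grasp_force: 0.0
theta 73.75 r 0.1502 yaw-90 75.22 z 0.28347482711088723 F [-0.2275  0.4406  0.6455]
clock 3.8 yaw 165.22 pos [0.6266 0.2492 0.2835] | az -0.0174 dxyz [0.015  0.0195 0.2162]
```

```bash
python3 -m inch '0 0 -.017 .015 .0195 0 1; 0 0 0 0 0 .04 1; 0 0 0 0 0 .04 1; 0 0 0 0 0 .04 1; 0 0 0 0 0 .04 1; 0 0 0 0 0 .036 1; 0 0 0 0 0 .02 1; 0 0 0 0 0 0 1' 20
python3 - <<'E'
from h import *
polar()
t=np.radians(76);go(.5846+.158*np.cos(t),.105+.158*np.sin(t),.197,166)
im=manip.capture('side'); cv2.imwrite('pics/s2.png',cv2.resize(im[130:330,130:390,::-1],None,fx=3,fy=3))
E
```

```text
clock: 4.6
eef_pos: [0.6224, 0.2591, 0.1969]
ee_rot: [-0.001, 0.122, 0.992, -0.0]
contact_force: [-0.6, 0.1, -0.2]
gripper_width: -0.0
grasp_force: 0.0
theta 76.23 r 0.1586 yaw-90 75.96 z 0.196860325079798 F [-0.6083  0.0844 -0.2194]
clock 4.6 yaw 165.96 pos [0.6224 0.2591 0.1969] | az -0.001 dxyz [-0.0016 -0.0016 -0.0003]
```

View pics/s2.png

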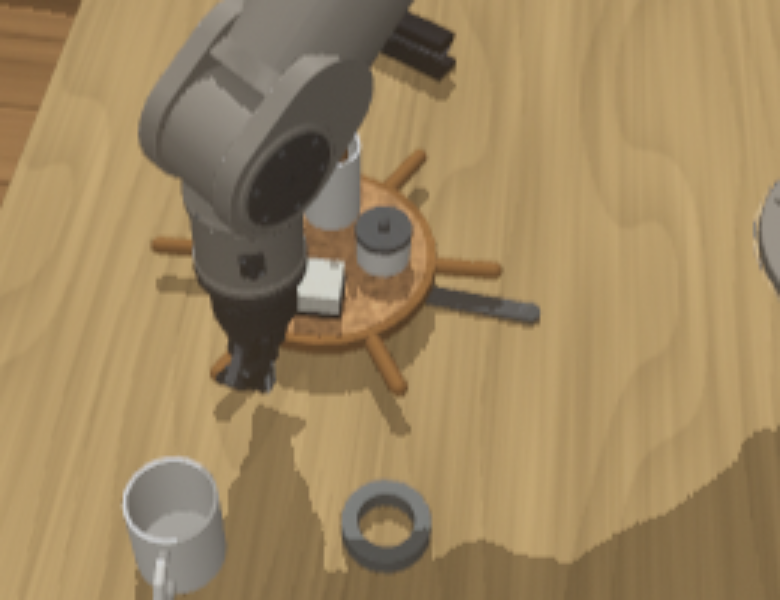

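The fingertip stands beside the left tab, whose end is at (222,370) in the crop, and nothing else is touched. I'll start the push gently.

```bash
python3 -m inch '0 0 .0333 -.0103 -.00014 0 1; 0 0 .0333 -.0103 -.00014 0 1; 0 0 .0333 -.0103 -.00014 0 1; 0 0 .0333 -.0103 -.00014 0 1; 0 0 .0333 -.0103 -.00014 0 1; 0 0 .0333 -.0103 -.00014 0 1; 0 0 .0444 -.0138 -.00024 0 1; 0 0 .0556 -.0172 -.00038 0 1; 0 0 .0556 -.0172 -.00038 0 1; 0 0 .0556 -.0172 -.00038 0 1; 0 0 .0556 -.0172 -.00038 0 1; 0 0 .0556 -.0172 -.00038 0 1' 20
python3 -c "
from h import *
polar()"
python3 -m inch '0 0 .0556 -.0172 -.00038 0 1; 0 0 .0556 -.0172 -.00038 0 1; 0 0 .0556 -.0172 -.00038 0 1; 0 0 .0556 -.0172 -.00038 0 1; 0 0 .0556 -.0172 -.00038 0 1; 0 0 .0556 -.0172 -.00038 0 1' 20
python3 - <<'E'
from h import *
polar()
ims=[cv2.resize(manip.capture(c)[y:y+200,x:x+260,::-1],None,fx=1.5,fy=1.5) for c,y,x in (('top',90,120),('side',90,120))]
cv2.imwrite('pics/m3.png',np.hstack(ims))
E
```

```text
clock: 5.85
eef_pos: [0.681, 0.2309, 0.1983]
ee_rot: [-0.0, 0.324, 0.946, -0.0]
contact_force: [-1.0, 0.2, 0.7]
gripper_width: 0.005
grasp_force: 0.5
theta 52.57 r 0.1585 yaw-90 52.24 z 0.1982721115562585 F [-0.9781  0.2333  0.705 ]
clock: 6.45
eef_pos: [0.7099, 0.2017, 0.1983]
ee_rot: [-0.0, 0.444, 0.896, 0.0]
contact_force: [-0.6, 1.6, -0.0]
gripper_width: -0.003
grasp_force: 0.5
theta 37.65 r 0.1583 yaw-90 37.24 z 0.1983443423717041 F [-0.5714  1.5952 -0.0202]
```

View pics/m3.png

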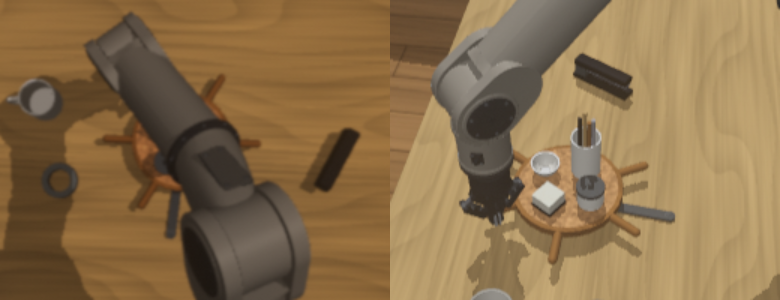

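The top view is mostly hidden by the arm. The side view shows the hand beside the tab, the forearm well above the pens and the cup still standing on the tray. I'll carry on with the same arc.

```bash
python3 -m inch '0 0 .0333 -.0103 -.00014 0 1; 0 0 .0556 -.0172 -.00038 0 1; 0 0 .0556 -.0172 -.00038 0 1; 0 0 .0556 -.0172 -.00038 0 1; 0 0 .0556 -.0172 -.00038 0 1; 0 0 .0556 -.0172 -.00038 0 1; 0 0 .0556 -.0172 -.00038 0 1; 0 0 .0556 -.0172 -.00038 0 1; 0 0 .0556 -.0172 -.00038 0 1; 0 0 .0556 -.0172 -.00038 0 1; 0 0 .0556 -.0172 -.00038 0 1; 0 0 .0556 -.0172 -.00038 0 1' 20
python3 -c "
from h import *
polar()"
python3 -m inch '0 0 .0556 -.0172 -.00038 0 1; 0 0 .0556 -.0172 -.00038 0 1; 0 0 .0556 -.0172 -.00038 0 1; 0 0 .0556 -.0172 -.00038 0 1; 0 0 .0556 -.0172 -.00038 0 1; 0 0 .0444 -.0138 -.00024 0 1; 0 0 .0333 -.0103 -.00014 0 1;  0 0 .0222 -.0069 -.00006 0 1; 0 0 .0222 -.0069 -.00006 0 1; 0 0 0 0 0 0 1; 0 0 0 0 0 0 1' 20
python3 - <<'E'
from h import *
polar()
ims=[cv2.resize(manip.capture(c)[y:y+200,x:x+260,::-1],None,fx=1.5,fy=1.5) for c,y,x in (('top',90,120),('side',90,120))]
cv2.imwrite('pics/m4.png',np.hstack(ims))
E
```

```text
clock: 7.75
eef_pos: [0.7404, 0.1289, 0.1983]
ee_rot: [-0.0, 0.655, 0.756, 0.0]
contact_force: [-1.0, 2.2, -0.2]
gripper_width: 0.003
grasp_force: 0.5
theta 8.7 r 0.1576 yaw-90 8.22 z 0.1983393227455136 F [-0.9882  2.2492 -0.1873]
clock: 8.85
eef_pos: [0.7398, 0.08, 0.1984]
ee_rot: [0.0, 0.764, 0.646, 0.0]
contact_force: [0.0, 0.6, 0.0]
gripper_width: -0.001
grasp_force: 0.0
theta -9.13 r 0.1572 yaw-90 -9.56 z 0.19838185008886192 F [0.0395 0.5794 0.0036]
```

View pics/m4.png

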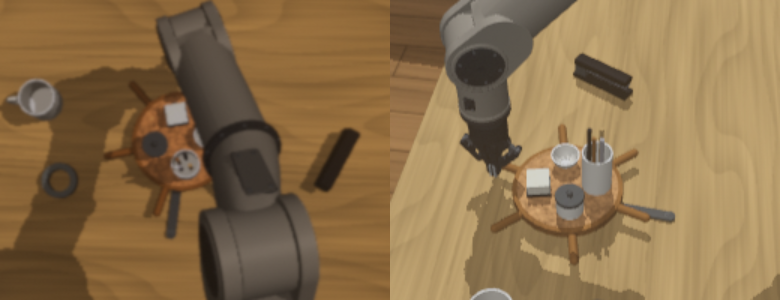

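The top view shows the pen cup at (185,165), still short of the nose at (172,215). The tab is released and the tray is at rest. I'll measure the tray's angle from the tab colour, checking the method on the first picture.

```bash
cat >> h.py <<'E'
def phase(im,ax=(.5846,.105),near=None):
    r=rect(im,'top',.034,*ax,S=600);h=cv2.cvtColor(r,cv2.COLOR_BGR2HSV).astype(int)
    v,u=np.mgrid[:600,:600];dx,dy=(300-v)*.0008,(300-u)*.0008;R=np.hypot(dx,dy)
    m=(R>.125)&(R<.172)&(h[...,0]<13)&(h[...,1]>150)&(h[...,2]>60)
    a=np.degrees(np.arctan2(dy,dx))[m]
    p=np.degrees(np.angle(np.exp(6j*np.radians(a)).mean()))/6
    b=(np.round((a-p)/60)*60).astype(int)%360
    print('phase',p.round(2),[(int(k),int((b==k).sum()),(((a[b==k]-p+30)%60-30).mean()).round(2)) for k in np.unique(b)])
E
python3 - <<'E'
from h import *
phase(cv2.imread('pics/top0.png'))
im=manip.capture('top')[...,::-1].copy();phase(im)
E
```

```text
phase -0.93 [(120, 1, np.float64(1.7)), (180, 18, np.float64(-0.24)), (240, 1, np.float64(2.58))]
phase -16.12 [(60, 20, np.float64(-0.0))]
```

```bash
python3 - <<'E'
from h import *
r=rect(cv2.imread('pics/top0.png'),'top',.034,.5846,.105);h=cv2.cvtColor(r,cv2.COLOR_BGR2HSV)
for k in range(6):
    for off in (0,12,-12):
        a=np.radians(2.1+60*k+off); print(h[int(300-187*np.cos(a)),int(300-187*np.sin(a))],end=' ')
    print()
E
```

```text
[ 13 186 100] [ 16 156 103] [ 17 154 129] 
[ 13 187  98] [ 16 155 128] [ 16 154 139] 
[ 13 189  97] [ 16 152 129] [ 16 154 131] 
[ 14 190  98] [ 16 155 130] [ 16 151  91] 
[ 13 185  99] [ 16 155 130] [ 16 155 123] 
[ 14 188  99] [ 16 152 136] [ 16 154 129]
```

```bash
sed -i "s/(h\[...,0\]<13)&(h\[...,1\]>150)&(h\[...,2\]>60)/(h[...,0]<18)\&(h[...,1]>170)\&(h[...,2]>75)/" h.py
python3 - <<'E'
from h import *
phase(cv2.imread('pics/top0.png'))
im=manip.capture('top')[...,::-1].copy();phase(im)
E
```

```text
phase 1.97 [(0, 1084, np.float64(0.11)), (60, 1016, np.float64(-0.03)), (120, 1173, np.float64(-0.26)), (180, 964, np.float64(0.07)), (240, 1061, np.float64(-0.01)), (300, 1087, np.float64(0.14))]
phase -17.9 [(120, 990, np.float64(0.19)), (180, 1129, np.float64(-0.17))]
```

```bash
python3 -m inch '0 0 .0222 -.0069 -.00006 0 1; 0 0 .0333 -.0103 -.00014 0 1; 0 0 .0333 -.0103 -.00014 0 1; 0 0 .0333 -.0103 -.00014 0 1; 0 0 .0333 -.0103 -.00014 0 1; 0 0 .0333 -.0103 -.00014 0 1; 0 0 .0333 -.0103 -.00014 0 1; 0 0 .0333 -.0103 -.00014 0 1; 0 0 .0333 -.0103 -.00014 0 1; 0 0 .0222 -.0069 -.00006 0 1; 0 0 .0111 -.0034 0 0 1; 0 0 .0111 -.0034 0 0 1' 20
python3 -m inch '0 0 0 0 0 0 1; 0 0 0 0 0 0 1; 0 0 0 0 0 0 1' 20
python3 - <<'E'
from h import *
polar()
phase(manip.capture('top')[...,::-1].copy())
E
```

```text
clock: 10.25
eef_pos: [0.7278, 0.0407, 0.1984]
ee_rot: [0.0, 0.841, 0.54, 0.0]
contact_force: [1.0, 1.5, -0.2]
gripper_width: 0.0
grasp_force: 0.5
clock: 10.55
eef_pos: [0.7278, 0.0408, 0.1983]
ee_rot: [0.0, 0.841, 0.541, -0.0]
contact_force: [-0.1, -0.1, 0.3]
gripper_width: 0.001
grasp_force: 0.0
theta -24.16 r 0.1569 yaw-90 -24.55 z 0.19829908179608377 F [-0.0946 -0.0699  0.322 ]
phase 27.3 [(0, 9, np.float64(0.88)), (120, 1134, np.float64(-0.04)), (180, 955, np.float64(0.04))]
```

```bash
python3 -m inch '0 0 .0111 -.0034 0 0 1; 0 0 .0111 -.0034 0 0 1; 0 0 .0111 -.0034 0 0 1; 0 0 .0111 -.0034 0 0 1; 0 0 .0111 -.0034 0 0 1; 0 0 .0111 -.0034 0 0 1; 0 0 .0111 -.0034 0 0 1; 0 0 0 0 0 0 1; 0 0 0 0 0 0 1; 0 0 0 0 0 0 1' 20
python3 - <<'E'
from h import *
polar()
phase(manip.capture('top')[...,::-1].copy())
E
```

```text
clock: 11.6
eef_pos: [0.7235, 0.0321, 0.1983]
ee_rot: [-0.0, 0.857, 0.515, -0.0]
contact_force: [0.4, -1.2, 0.0]
gripper_width: -0.002
grasp_force: 0.0
theta -27.68 r 0.1569 yaw-90 -28.05 z 0.19828743745973432 F [ 0.4137 -1.2101  0.0217]
phase 23.85 [(0, 96, np.float64(0.51)), (120, 1132, np.float64(-0.09)), (180, 978, np.float64(0.05))]
```

```bash
python3 -m inch '0 0 0 .02 0 0 1; 0 0 0 .03 0 0 1; 0 0 0 0 0 -.05 1; 0 0 0 0 0 -.08 1; 0 0 0 0 0 -.1 1; 0 0 0 0 0 -.1 1; 0 0 0 0 0 -.1 1; 0 0 0 0 0 -.1 1; 0 0 0 0 0 -.05 1; 0 0 0 -.05 .026 0 1; 0 0 0 -.088 .047 0 1; 0 0 0 -.088 .047 0 1' 20
python3 -m inch '0 0 0 -.088 .047 0 1; 0 0 0 -.088 .047 0 1; 0 0 0 -.088 .047 0 1; 0 0 0 -.088 .047 0 1; 0 0 0 -.088 .047 0 1; 0 0 0 -.088 .047 0 1; 0 0 0 -.088 .047 0 1; 0 0 0 -.088 .047 0 1; 0 0 0 0 0 0 1; 0 0 0 0 0 0 1' 20
python3 - <<'E'
from h import *
im=manip.capture('top')[...,::-1].copy();phase(im)
a=rect(im,'top',.034,.5846,.105)
b=cv2.resize(manip.capture('side')[130:330,130:330,::-1],(400,400))
cv2.imwrite('pics/f5.png',np.hstack([a[100:,100:500][:400],b]) if 0 else np.hstack([cv2.resize(a,(400,400)),b]))
E
```

```text
clock: 12.85
eef_pos: [0.7332, -0.0517, 0.4308]
ee_rot: [-0.0, 0.857, 0.516, 0.0]
contact_force: [0.1, -0.4, -0.5]
gripper_width: -0.0
grasp_force: 0.0
clock: 13.85
eef_pos: [0.7335, -0.3721, 0.4297]
ee_rot: [-0.0, 0.858, 0.514, -0.0]
contact_force: [0.5, 1.3, 0.6]
gripper_width: 0.001
grasp_force: 0.0
phase 24.15 [(0, 1054, np.float64(0.23)), (60, 1119, np.float64(0.04)), (120, 1203, np.float64(-0.15)), (180, 513, np.float64(-0.38)), (240, 565, np.float64(-0.06)), (300, 246, np.float64(0.45))]
```

View pics/f5.png

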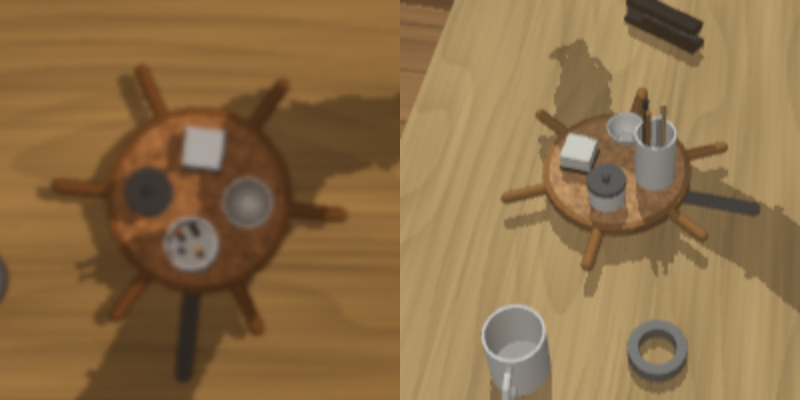

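The cup at (190,243) lines up with the nose, whose tip is at (184,375). Both lie midway between two tabs, everything is still standing, and the hand is clear.

```bash
python3 -c "
from station import manip
print(manip.close_job())"
```

```text
the job is handed in; nothing more can be done
None
```

The job is handed in: I pushed one tab clockwise until the pen cup stood in line with the nose, within about 0.2° by my camera measurement; nothing on the tray had tipped, and the hand was clear by 13.9 s.

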